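# Lock the label roll on its spindle with the linchpin

## Robot

A 6-joint arm with a two-finger parallel gripper is mounted at the origin on the work surface. World frame = base frame: x ahead of the robot, y to its left, z up, the work surface at z = 0. Lengths are in mm, angles in rad, forces in N, time in s.
With the tool pointing down it reaches from about 350 to 925 mm from the base axis. Payload 6.4 kg.
Tool frame: the origin (TCP) lies midway between the tips of the shut fingers; the grasp point (between the pads) lies ctrl.grasp_offset behind it (ctrl.grasp_offset is the distance from the TCP to the grasp point, in mm); z points along the fingers, y is the line along which they close (so a half turn about z gives the same grasp; the last joint's range is limited). The gripper opens to 94 mm and grips with 3 to 60 N. Pads are 16 mm wide; open, the fingers measure 119 mm over their backs; the gripper's body (75 mm by 177 mm) begins 78 mm behind the grasp point.
Start: joints at [1.138, 0.245, 1.558, -0, 1.339, -0.174], TCP at [166.345, 628.365, 205.455] pointing down, gripper open.
Joint ranges: [-3.13, 3.13], [-1.02, 2.26], [0.13, 2.54], [-0.95, 4.09], [0.21, 2.88], [-2.74, 2.74]. Speed limits (rad/s): [2.57, 2.57, 3.14, 3.14, 3.14, 3.14].

## Interface

Orientations are given as a unit quaternion [w, x, y, z].
In Python, from cell import ctrl gives the robot as it stands.
- The arm moves only by the shell command python3 -m creep 'ROWS'. ROWS is JSON, a list of rows, each a list of 3 entries, a list of its own where there are three numbers: the shift along the tool's x, y, z scaled (see below), then the turn about the tool's z scaled (see below), then the finger opening in mm, from 0 to 94. A call has 1 to 12 rows; each row is the pose to reach, as a shift and turn from the pose commanded when the call began, along the tool's axes at that moment; what a row does not reach only later rows make up. The controller multiplies each number of a shift by 0.15 m and each number of a turn by 2 rad. A row lasts 1/8 s, in which the tool goes at most 62.5 mm and 10.7 degrees, less where a joint would pass 70% of its speed; a pose out of reach is approached as far as the arm can. A call with a number of a shift or a turn outside -1 to 1 is refused whole. A call with a gripper value outside its range is refused whole. The fingers move at their own pace and stop on an object; the grip force is fixed at half the most. Time passes only in rows, so rows that repeat a pose let the fingers close. It gives the time, the measured TCP pose, the force, the opening and the grip force at its end, in the units of the state.
- ctrl.state(): the state, without advancing time (a new reading comes with each control period).
- ctrl.capture(name): name is "scene" or "top" or "wrist"; returns (picture, depth): 480x640x3 uint8, red, green, blue; 480x640 float32, mm along the optical axis (not along the pixel's ray), 0 where there is no reading.
- ctrl.camera_params(name): a dict with "camera_matrix" (3x3 intrinsics, pixels), "position" and "orientation" of the camera in the world; the wrist camera has in their place "mount" (4x4, takes a point from camera to tool coordinates, whose origin is the TCP and whose axes are the flange's). Camera axes: x right, y down, z forward; pixel columns grow to the right and rows downward; lengths in mm; the calibration is good to about 2 mm. A picture is of the moment at which its call begins: read the wrist's pose just before it. camera_params takes no time and is no camera call.
- ctrl.sign_off(): hands the job in; it is judged then, once.
The state is a dict: "clock": time; "qpos": joint angles; "joint_vel": joint speeds; "joint_efforts": joint torques, N m; "tcp_pos": TCP position; "tool_rot": TCP orientation; "force": force on the tool from outside, world axes, zero at the start; "torque": the same for the moment, N m; "opening": finger opening in mm; "finger_force": force on a finger pad.
Only numpy, scipy, OpenCV 4.12 (cv2) and the standard library are available. Lean on these libraries where they do the work, as an engineer would, in place of code of your own. Each camera call takes 0.05 s, during which the arm holds its last target. There are 200 camera calls.

## Task

The label roll can slide off its spindle: take the pin that has a hinged ring from the rack, push it from above fully home into the hole in the spindle's square end with its open ring pointing out past the end of the spindle, then swing the ring down over the spindle end until it snaps shut under the tip of the pin. Let go, and leave the plain pin in the rack and the jars and the loose lid beside the work where they are.

Things in the scene. Friction and masses are not known exactly. Their poses are not given: they have to be found in the camera images.
- linchpin: steel pin with a ring, upright in either rack hole. Origin on its axis under its 34 mm collar, z up, ring on the -y side. Below: shank 12 mm thick, 52 mm long, last 10 mm tapered to 5 mm. Above: 14 mm stem, then a flat-sided dark grip block, 24 mm along x, 20 mm along y, 28 to 60 mm above the origin; grasp it at 45 mm on its x faces, fingers then clear the ring. About 200 g
- ring (a joint): hinge of the linchpin's D-shaped wire ring (63 mm wide, 52 mm clear inside, wire 5 mm), along the pin's x, at y -12 mm, z +6 mm from the pin's origin. 0 = open, standing out to the pin's -y side 15 degrees above level; grows as it swings down; 2.016 = shut, far bar under the pin's tip. Over-centre spring: below about 0.4 it springs back open, beyond that it snaps shut by itself
- ring_bar (a point): middle of the ring's straight far bar (32 mm long, 5 mm thick, parallel to the hinge), 64 mm from the hinge. Pressing it straight down takes under 1 N; it snaps shut once some 25 mm lower than when open (press 40 mm or more to be sure)
- hole (a point): centre of the mouth of the cross hole (17 mm, upright, right through) in the top of the spindle's square end (30 x 30 mm), 135 mm above the bench. z up; the spindle's free end points to -y and ends 24 mm from the hole. On the +y side the label roll (120 mm across, on the spindle's axis) starts 60 mm away. Fully home, the pin's origin is at this point, collar on the top face, -y axes alike
- rack: grey plastic block fixed to the bench, 190 mm along its x, 50 mm along y, 70 mm high, origin at the centre of its underside. Two upright holes 17 mm in diameter, 62 mm deep, 65 mm to either side of its centre along x, one for each pin; the collars rest on its top
- plain_pin: the other pin in the rack, same shank and collar but no ring and a round knob 24 mm in diameter: to stay where it is. Origin as the linchpin's
- jar_a: standing glass jar with a red lid, 60 mm in diameter, 105 mm high, bystander; origin under its centre
- jar_b: second such jar, bystander
- spare_lid: loose red jar lid lying on the bench, 64 mm in diameter, 14 mm high, bystander

How it is judged:
By the outcome, as a careful person would: the job done as asked, in the order asked, and still so for the second after the job is handed in, with the robot touching nothing.
It also fails if it takes over 51 s, if anything falls off the work surface, if the arm or the gripper's body presses on something with over 40 N, if the wrist force passes 120 N, or if a joint passes its speed limit or range.

## Working session

There is one attempt and no reset: what is moved stays moved. The work goes in short steps, Python scripts to look and compute and a shell command to move; the robot and the scene stay as the last step left them, time stands still between calls to the robot, and variables do not carry over. Pictures are saved under pics/ and viewed, at most 10 in all, crops included, and the job is handed in when it is done.

```bash
mkdir -p pics; ls; python3 - <<'E'
from cell import ctrl
import cv2,numpy as np
print(ctrl.state(),ctrl.grasp_offset)
for n in("scene","top"):
    p,d=ctrl.capture(n); cv2.imwrite(f"pics/{n}0.png",p[:,:,::-1]); np.savez(f"pics/{n}0.npz",p=p,d=d)
    print(ctrl.camera_params(n),(d>0).mean())
print(ctrl.camera_params("wrist"))
E
```

```text
pics
{'clock': 0.0, 'qpos': array([ 1.13789389e+00,  2.45788168e-01,  1.55898555e+00, -1.77651060e-05,
        1.33870157e+00, -1.74099683e-01]), 'joint_vel': array([-0.00191845,  0.00095189, -0.00116868,  0.00189148, -0.00019452,
        0.00015377]), 'joint_efforts': array([ 4.23638003e-04, -4.15838063e+01, -3.14601481e+01,  6.84484374e-02,
        3.33468954e-02, -1.61664675e-04]), 'tcp_pos': array([166.09655382, 627.80709679, 204.37723747]), 'tool_rot': array([-2.73076783e-04,  1.29038457e-01,  9.91639143e-01, -9.00875875e-04]), 'force': array([ 0.27308212,  0.5246754 , -0.83273497]), 'torque': array([ 0.0450655 , -0.0214884 , -0.01556547]), 'finger_force': 0.0, 'opening': 94.08395014652793} 18.8
{'camera_matrix': array([[617.95003226,   0.        , 313.60901877],
       [  0.        , 617.95003226, 243.65702592],
       [  0.        ,   0.        ,   1.        ]]), 'position': array([ 993.8333802 , -426.48468097,  842.06069853]), 'orientation': array([-0.28585635,  0.84563262,  0.42713067, -0.14405209])} 0.9960123697916666
{'camera_matrix': array([[585.54928961,   0.        , 315.52433657],
       [  0.        , 585.54928961, 247.29961775],
       [  0.        ,   0.        ,   1.        ]]), 'position': array([ 488.82469017, -125.3092227 , 1156.29648986]), 'orientation': array([-0.02300761,  0.70871868, -0.70488852,  0.01790693])} 0.9961555989583334
{'camera_matrix': array([[376.7576848 ,   0.        , 323.56414269],
       [  0.        , 376.7576848 , 237.19672264],
       [  0.        ,   0.        ,   1.        ]]), 'mount': array([[ 9.44310345e-04, -9.62776217e-01, -2.70298102e-01,
         7.92286802e+01],
       [ 9.99999545e-01,  8.73220115e-04,  3.83259650e-04,
        -9.86798286e-01],
       [-1.32963536e-04, -2.70298341e-01,  9.62776604e-01,
        -1.79413332e+02],
       [ 0.00000000e+00,  0.00000000e+00,  0.00000000e+00,
         1.00000000e+00]])}
```

View pics/scene0.png

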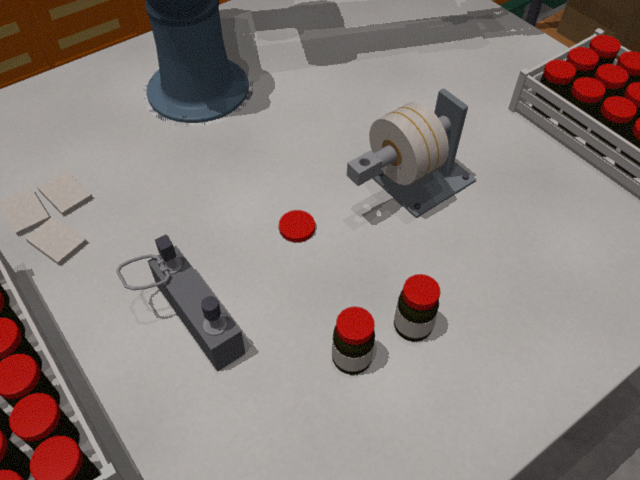

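View pics/top0.png

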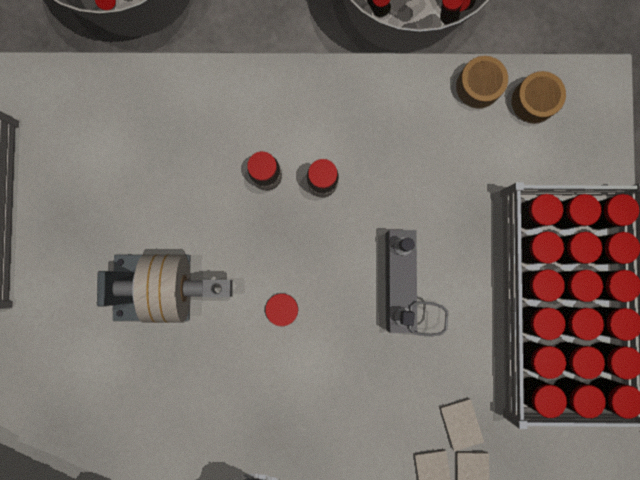

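The scene view shows the linchpin in the rack near (165,255) with the plain pin at (212,310), and the spindle end with its hole near (365,162). In the top view the grip block is at about (407,318), the ring points right (-y), and the hole is at about (217,289).

```bash
cat > h.py <<'E'
import numpy as np,cv2
from scipy.spatial.transform import Rotation as R
from cell import ctrl
def rot(q): return R.from_quat(np.r_[q[1:],q[0]]).as_matrix()
def cam(n,st=None):
    c=ctrl.camera_params(n);K=c["camera_matrix"]
    if n=="wrist":
        M=c["mount"];T=rot(st["tool_rot"]);return K,T@M[:3,:3],T@M[:3,3]+st["tcp_pos"]
    return K,rot(c["orientation"]),np.array(c["position"])
def plane(C,uv,z):
    K,Rm,t=C;uv=np.atleast_2d(uv).astype(float)
    r=(Rm@np.linalg.inv(K)@np.c_[uv,np.ones(len(uv))].T).T
    return t+r*((z-t[2])/r[:,2])[:,None]
def cloud(C,d):
    K,Rm,t=C;v,u=np.indices(d.shape)
    r=np.stack([(u-K[0,2])/K[0,0],(v-K[1,2])/K[1,1],np.ones(d.shape)],-1)*d[...,None]
    return r@Rm.T+t
def shot(n,f):
    st=ctrl.state();p,d=ctrl.capture(n);cv2.imwrite(f"pics/{f}.png",p[:,:,::-1]);np.savez(f"pics/{f}.npz",p=p,d=d)
    return st,cam(n,st),p,d
def rect(P): 
    r=cv2.minAreaRect(P[:,:2].astype(np.float32));return np.round(r[0],1),np.round(r[1],1),round(r[2],1)
E
python3 - <<'E'
from h import *
f=np.load("pics/top0.npz");p,d=f["p"],f["d"];C=cam("top");X=cloud(C,d)
ok=d>0
def sel(u0,u1,v0,v1,z0,z1):
    m=np.zeros(d.shape,bool);m[v0:v1,u0:u1]=1;m&=ok&(X[...,2]>z0)&(X[...,2]<z1);return X[m],m
for n,a in dict(rack=(375,430,220,345,62,78),grip=(390,425,300,335,118,140),knob=(390,425,230,260,110,140),spindle=(187,240,270,310,126,142),ring=(418,460,290,345,60,140),jars=(240,350,140,210,90,120),lid=(255,310,285,335,8,25)).items():
    P,m=sel(*a);print(n,len(P),rect(P) if len(P) else '',np.median(P[:,2]) if len(P) else '')
    if n in("grip",): v,u=np.nonzero(m);print(u.mean(),v.mean())
print("hole~",plane(C,[217,289],135))
a=cv2.resize(p[265:315,180:250],None,fx=5.5,fy=5.5,interpolation=2);b=cv2.resize(p[295:345,380:450],None,fx=5.5,fy=5.5,interpolation=2)
cv2.imwrite("pics/crop.png",np.hstack([a,b])[:,:,::-1])
E
```

```text
rack 2429 (array([ 490.7, -279. ]), array([188.9,  50.7]), 0.3) 71.25102991312019
grip 171 (array([ 425.2, -278.9]), array([19.7, 24. ]), 87.6) 130.4902442521186
407.42105263157896 318.3157894736842
knob 160 (array([ 554.5, -277.9]), array([22.3, 22.2]), 2.4) 130.83152495233105
spindle 640 (array([476. ,  69.6]), array([27.9, 76.7]), 0.2) 135.19477872290378
ring 216 (array([ 423.1, -330.4]), array([61.6, 51.1]), 0.1) 91.4562691423398
jars 1373 (array([690.8, -73.5]), array([163.4,  52.5]), 83.1) 105.94077788493814
lid 838 (array([432.7, -50.7]), array([62. , 62.1]), 0.4) 15.07624568742358
hole~ [[474.31550408  53.45164744 135.        ]]
```

View pics/crop.png

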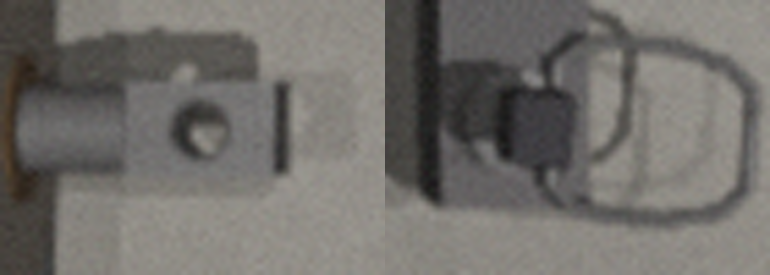

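```bash
python3 -m creep '[[[-1,-1,-0.33],0.4,94],[[-1,-1,-0.33],0.4,94],[[-1,-1,-0.33],0.4,94],[[-1,-1,-0.33],0.4,94],[[-1,-1,-0.33],0.4,94]]'
python3 -m creep '[[[-1,0,0],0.256,94],[[-1,0,0],0.256,94],[[-1,0,0],0.256,94],[[-1,0,0],0.256,94]]'
```

```text
clock: 0.72
tcp_pos: [274.1, 443.6, 255.6]
tool_rot: [0.0, 0.507, 0.862, 0.001]
force: [0.4, -0.4, -0.6]
opening: 94.0
finger_force: 0.0
clock: 1.23
tcp_pos: [346.9, 313.1, 254.7]
tool_rot: [-0.0, 0.708, 0.706, -0.0]
force: [-0.1, 1.0, 0.1]
opening: 94.2
finger_force: 0.0
```

```bash
python3 -m creep '[[[-0.86,0.43,0],0,94],[[-0.86,0.43,0],0,94],[[-0.86,0.43,0],0,94]]'
python3 -m creep '[[[-0.86,0.42,0],0,94],[[-0.86,0.42,0],0,94],[[-0.86,0.42,0],0,94],[[-0.86,0.42,0],0,94]]'
python3 - <<'E'
from h import *
st,C,p,d=shot("wrist","w1");X=cloud(C,d);print(st["tcp_pos"],st["clock"])
K,Rm,t=C;q=Rm.T@(np.array([475.5,54.5,135])-t);q=K@q;q=q[:2]/q[2];print(q)
m=(d>0)&(abs(X[...,2]-135)<8)&(abs(X[...,0]-475)<30)&(X[...,1]<95)&(X[...,1]>15)
print(rect(X[m]),np.median(X[m][:,2]))
m8=m.astype(np.uint8)*255
cs,h=cv2.findContours(m8,cv2.RETR_CCOMP,cv2.CHAIN_APPROX_NONE)
for c,hh in zip(cs,h[0]):
    if cv2.contourArea(c)>100:
        e=cv2.minEnclosingCircle(c);P=plane(C,c[:,0],135);print("inner" if hh[3]>=0 else "outer",e,rect(P),P.mean(0))
u,v=q.astype(int);cv2.imwrite("pics/w1c.png",cv2.resize(p[max(0,v-90):v+90,max(0,u-120):u+120,::-1],None,fx=3,fy=3))
E
```

```text
clock: 1.6
tcp_pos: [411.6, 184.0, 254.8]
tool_rot: [-0.0, 0.707, 0.707, -0.0]
force: [-0.1, 1.0, -0.4]
opening: 94.2
finger_force: 0.0
clock: 2.1
tcp_pos: [474.0, 56.6, 254.6]
tool_rot: [-0.001, 0.707, 0.707, -0.0]
force: [0.3, 1.1, -0.0]
opening: 93.9
finger_force: 0.0
[473.96973555  56.63755184 254.59217282] 2.1
[326.37037526 232.77988718]
(array([474.4,  62.7]), array([29.8, 64.7]), 0.5) 134.85967451766535
outer ((325.5, 221.92857360839844), 41.90097427368164) (array([474.3,  63.1]), array([29.6, 64.8]), 0.9) [474.51528784  63.29199145 135.        ]
inner ((325.5, 230.5), 10.79361629486084) (array([474.8,  56. ]), array([15.9, 16. ]), 44.5) [474.73512513  55.99860134 135.        ]
```

View pics/w1c.png

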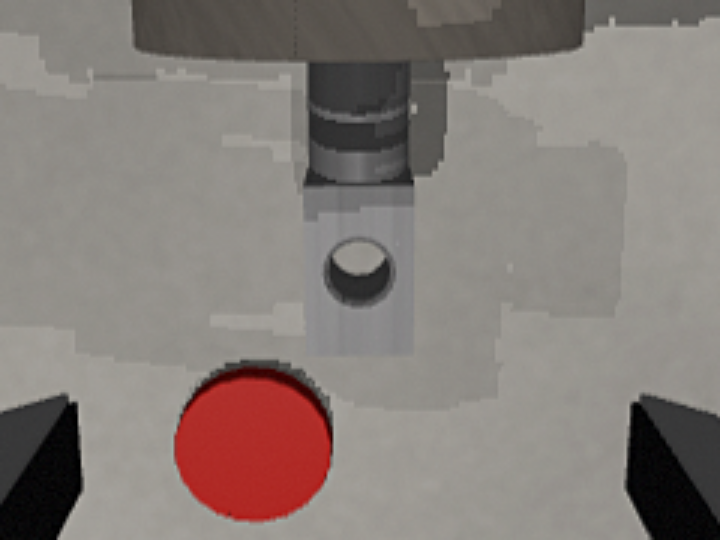

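The crop shows the spindle's square end with the through hole at crop (358,272), i.e. near full-image pixel (325,231), the loose lid below left, and the finger tips clear on both sides. The hole is at about (474.7, 55.5), 135 mm up, as given.

```bash
for i in 1 2 3; do :; done
python3 -m creep '[[[-0.75,-0.11,0],0,94],[[-0.75,-0.11,0],0,94]]' >/dev/null
python3 -m creep '[[[-0.75,-0.11,0],0,94],[[-0.75,-0.11,0],0,94]]' >/dev/null
python3 -m creep '[[[-0.75,-0.11,0],0,94],[[-0.75,-0.11,0],0,94],[[-0.75,-0.11,0],0,94]]'
python3 - <<'E'
from h import *
st,C,p,d=shot("wrist","w2");X=cloud(C,d);print(st["tcp_pos"],st["clock"])
def s(x0,x1,y0,y1,z0,z1):
    m=(d>0)&(X[...,0]>x0)&(X[...,0]<x1)&(X[...,1]>y0)&(X[...,1]<y1)&(X[...,2]>z0)&(X[...,2]<z1);return X[m]
for a in [(400,450,-310,-250,122,138),(380,470,-370,-313,60,110)]:
    P=s(*a);print(len(P),rect(P),np.median(P[:,2]))
cv2.imwrite("pics/w2c.png",cv2.resize(p[100:380,150:500,::-1],None,fx=2,fy=2))
E
```

```text
clock: 3.02
tcp_pos: [424.6, -281.8, 254.8]
tool_rot: [-0.0, 0.707, 0.707, 0.0]
force: [-0.6, 0.1, -0.0]
opening: 93.7
finger_force: 0.0
[ 424.55850111 -281.76404167  254.7799218 ] 3.025
699 (array([ 424.2, -280.3]), array([20.2, 24. ]), 85.9) 130.01649632039414
642 (array([ 421.8, -335.2]), array([44. , 61.6]), 89.9) 91.5568127050397
```

View pics/w2c.png

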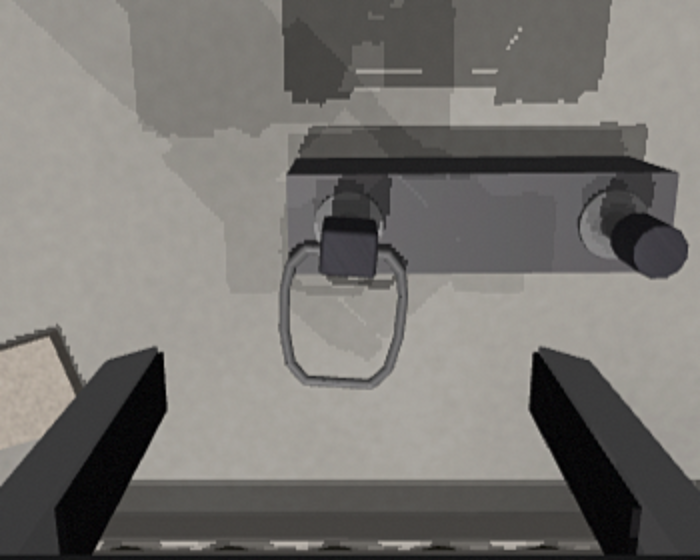

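The ring points to -y, and the pin is turned about -3 degrees. The block top is at (350,250) in the crop, and the fingers are clear either side of it.

```bash

python3 -m creep '[[[0.01,0,0.4],0.026,94],[[0.01,0,0.8],0.026,94],[[0.01,0,0.9],0.026,94],[[0.01,0,0.9],0.026,94]]'
python3 -m creep '[[[0,0,0.157],0,94],[[0,0,0.157],0,94],[[0,0,0.157],0,40],[[0,0,0.157],0,15],[[0,0,0.157],0,15],[[0,0,0.157],0,15],[[0,0,0.157],0,15],[[0,0,0.157],0,15],[[0,0,0.157],0,15]]'
```

```text
clock: 3.58
tcp_pos: [425.1, -278.5, 120.4]
tool_rot: [-0.0, 0.724, 0.689, 0.0]
force: [0.0, 0.4, 0.1]
opening: 93.8
finger_force: 0.0
clock: 4.7
tcp_pos: [424.4, -279.8, 96.4]
tool_rot: [-0.0, 0.725, 0.688, 0.0]
force: [-0.2, -0.8, 0.1]
opening: 27.5
finger_force: 0.0
```

```bash

python3 -m creep '[[[0,0,0],0,10],[[0,0,0],0,10],[[0,0,0],0,10],[[0,0,0],0,10]]'
python3 -m creep '[[[0,0,-0.1],0,10],[[0,0,-0.2],0,10],[[0,0,-0.2],0,10]]'
```

```text
clock: 5.2
tcp_pos: [424.5, -279.8, 96.4]
tool_rot: [0.0, 0.725, 0.688, 0.0]
force: [-0.1, 0.1, -0.8]
opening: 23.9
finger_force: 29.9
clock: 5.58
tcp_pos: [425.4, -280.8, 128.5]
tool_rot: [0.002, 0.725, 0.688, -0.0]
force: [0.3, -0.6, -3.5]
opening: 23.7
finger_force: 29.9
```

```bash

python3 -m creep '[[[0,0,-0.3],0,10],[[0,0,-0.6],-0.026,10],[[0,0,-0.82],-0.026,10],[[0,0,-0.82],-0.026,10],[[0,0,-0.82],-0.026,10]]'
python3 -m creep '[[[0.3,0.05,0],0,10],[[0.6,0.1,0],0,10],[[0.9,0.15,0],0,10],[[0.98,0.16,0],0,10]]'
python3 -m creep '[[[0.3,0.05,0],0,10],[[0.6,0.1,0],0,10],[[0.9,0.15,0],0,10],[[0.98,0.16,0],0,10],[[0.98,0.16,0],0,10],[[0.98,0.16,0],0,10]]'
python3 - <<'E'
from h import *
st,C,p,d=shot("wrist","w3");X=cloud(C,d);print(st["tcp_pos"],st["tool_rot"],st["clock"],st["opening"])
m=(d>0)&(abs(X[...,2]-135)<6)&(abs(X[...,0]-475)<30)&(X[...,1]<95)&(X[...,1]>15)
print(rect(X[m]),np.median(X[m][:,2]))
cv2.imwrite("pics/w3c.png",cv2.resize(p[60:400,130:530,::-1],None,fx=1.7,fy=1.7))
E
```

```text
clock: 6.2
tcp_pos: [423.7, -279.1, 247.4]
tool_rot: [-0.002, 0.707, 0.707, -0.0]
force: [0.2, -0.6, -2.6]
opening: 23.8
finger_force: 30.0
clock: 6.7
tcp_pos: [447.5, -130.3, 246.8]
tool_rot: [-0.002, 0.706, 0.708, -0.0]
force: [1.0, -0.0, -3.4]
opening: 23.9
finger_force: 30.0
clock: 7.45
tcp_pos: [472.3, 13.1, 248.9]
tool_rot: [-0.0, 0.708, 0.707, -0.0]
force: [0.3, -0.1, -2.6]
opening: 23.9
finger_force: 30.0
[472.2667506   13.07038036 248.85086729] [-2.19574237e-04  7.07623251e-01  7.06589746e-01 -4.67456103e-04] 7.45 23.90167796835249
(array([474.5,  62.8]), array([64.2, 30. ]), 89.9) 134.9194386022349
```

View pics/w3c.png

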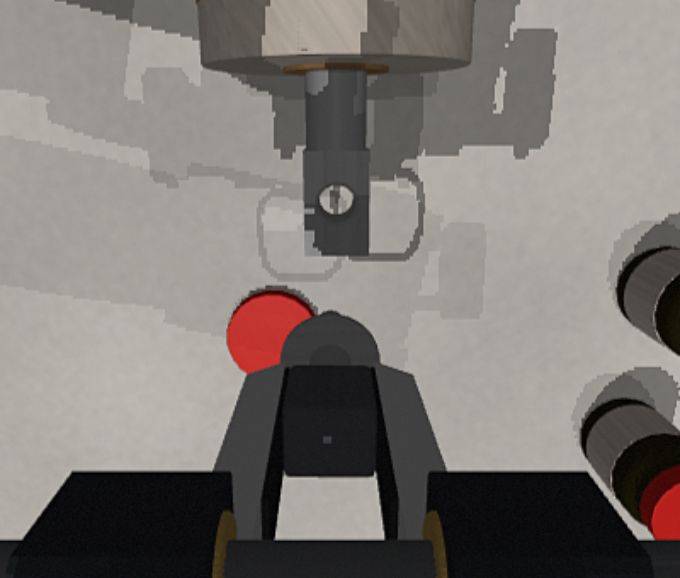

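The block sits square between the fingers, at crop (330,420). The hole is ahead of it at crop (336,200), which is full-image pixel (327.6,177.6).

```bash

python3 -m creep '[[[0.15,0.01,0],0,10],[[0.28,0.015,0],0,10],[[0.28,0.015,0],0,10],[[0.28,0.015,0],0,10]]'
python3 - <<'E'
from h import *
f=np.load("pics/w3.npz")
st=ctrl.state();print(st["tcp_pos"])
import copy
s3=dict(tcp_pos=np.array([472.27,13.07,248.85]),tool_rot=np.array([-2.2e-4,.707623,.70659,-4.67e-4]))
C=cam("wrist",s3);X=cloud(C,f["d"]);d=f["d"]
print("hole",plane(C,[327.6,177.6],135))
m=(d>0)&(abs(X[...,0]-472)<11.0)&(abs(X[...,1]-13)<18)&(abs(X[...,2]-282)<8)
print("block",m.sum(),rect(X[m]),np.median(X[m][:,2]),s3["tcp_pos"])
for a in(-8,-4,0,4,8):
  k=m&(abs(X[...,1]-13-a)<1.5);print(a,np.median(X[k][:,2]))
E
```

```text
clock: 8.0
tcp_pos: [474.7, 55.2, 249.4]
tool_rot: [0.0, 0.707, 0.707, -0.0]
force: [-0.3, 0.2, -3.1]
opening: 23.9
finger_force: 30.0
[474.74161967  55.23296606 249.37378531]
hole [[474.65468407  56.55776216 135.        ]]
block 2474 (array([472. ,  13.1]), array([20., 22.]), 90.0) 282.4834871166379 [472.27  13.07 248.85]
-8 282.62927469896596
-4 282.64598109785436
0 282.7528239200457
4 282.6536954246618
8 281.6437005337851
```

```bash

python3 -m creep '[[[0.004,0,0.2],0,10],[[0.004,0,0.35],0,10],[[0.004,0,0.45],0,10],[[0.004,0,0.55],0,10],[[0.004,0,0.55],0,10]]'
python3 -m creep '[[[0,0,0.025],0,10],[[0,0,0.038],0,10],[[0,0,0.038],0,10]]'
```

```text
clock: 8.62
tcp_pos: [474.1, 56.7, 165.9]
tool_rot: [-0.001, 0.707, 0.707, -0.001]
force: [-0.9, -0.1, -3.2]
opening: 23.7
finger_force: 30.0
clock: 9.0
tcp_pos: [474.9, 56.8, 161.5]
tool_rot: [0.0, 0.707, 0.707, 0.0]
force: [0.7, -0.3, -2.5]
opening: 23.8
finger_force: 30.0
```

```bash

python3 -m creep '[[[0,0,0.008],0,10],[[0,0,0.008],0,10]]'
python3 -m creep '[[[0,0,0.008],0,10],[[0,0,0.008],0,10]]'
```

```text
clock: 9.25
tcp_pos: [475.1, 56.8, 161.4]
tool_rot: [0.0, 0.707, 0.707, 0.0]
force: [-3.9, 0.6, 5.2]
opening: 23.8
finger_force: 30.0
clock: 9.5
tcp_pos: [475.1, 56.8, 161.3]
tool_rot: [0.0, 0.707, 0.707, -0.0]
force: [-6.3, 0.3, 12.3]
opening: 23.7
finger_force: 30.0
```

Force rose to 12 N with the pin origin at z=135, so the collar is seated. Next I release, back off and look.

```bash

python3 -m creep '[[[0,0,0],0,70],[[0,0,0],0,70],[[0,0,0],0,70],[[0,0,0],0,70],[[0,0,-0.2],0,70],[[0,0,-0.4],0,70],[[0,0,-0.5],0,70],[[0,0,-0.5],0,70]]'
python3 -m creep '[[[-0.3,0,0],0,0],[[-0.49,0,0],0,0],[[-0.49,0,0],0,0],[[-0.49,0,0],0,0],[[-0.49,0,0],0,0]]'
python3 - <<'E'
from h import *
st,C,p,d=shot("wrist","w4");X=cloud(C,d);print(st["tcp_pos"])
def s(x0,x1,y0,y1,z0,z1):
    m=(d>0)&(X[...,0]>x0)&(X[...,0]<x1)&(X[...,1]>y0)&(X[...,1]<y1)&(X[...,2]>z0)&(X[...,2]<z1);return X[m]
for a in [(450,500,30,80,185,205),(430,520,-40,25,138,170),(455,495,36,76,136,150)]:
    P=s(*a);print(len(P),len(P) and (rect(P),np.median(P[:,2]),P[:,1].min()))
st,C,p,d=shot("scene","s4");cv2.imwrite("pics/s4c.png",cv2.resize(p[90:240,290:490,::-1],None,fx=4,fy=4))
E
```

```text
clock: 10.5
tcp_pos: [475.2, 56.7, 234.5]
tool_rot: [0.001, 0.707, 0.707, 0.001]
force: [-0.6, 0.0, -0.3]
opening: 69.8
finger_force: 0.0
clock: 11.12
tcp_pos: [474.5, -15.8, 233.4]
tool_rot: [-0.0, 0.707, 0.708, -0.0]
force: [0.5, -0.1, -0.4]
opening: 23.3
finger_force: 0.0
[474.4948474  -15.81506748 233.35383234]
1512 ((array([474.4,  56. ]), array([23.9, 19.3]), 0.0), np.float64(195.10976703623066), np.float64(46.344332261835135))
1263 ((array([474.7,   2.2]), array([62.3, 45.2]), 0.0), np.float64(156.3452942055991), np.float64(-20.3818468728986))
655 ((array([475. ,  56.2]), array([40. , 39.2]), 0.2), np.float64(138.62462793532774), np.float64(36.57890824847509))
```

View pics/s4c.png

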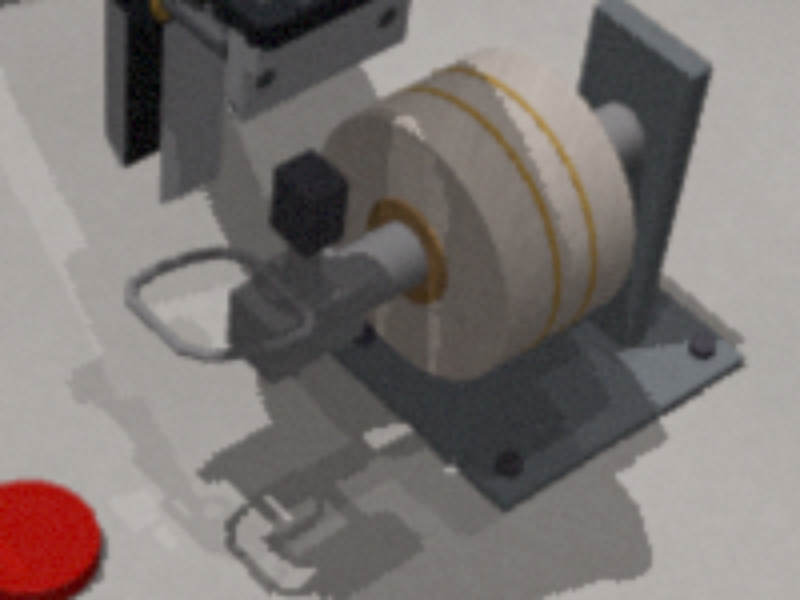

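The pin is seated: block top at 195.1 mm, collar on the end, and the open ring out past the spindle end with its bar near y=-18. Now I press the bar.

```bash

python3 -m creep '[[[-0.008,0,0.2],0,0],[[-0.008,0,0.38],0,0],[[-0.008,0,0.42],0,0],[[-0.008,0,0.42],0,0]]'
python3 -m creep '[[[0,0,0.08],0,0],[[0,0,0.14],0,0],[[0,0,0.2],0,0],[[0,0,0.26],0,0],[[0,0,0.32],0,0],[[0,0,0.38],0,0],[[0,0,0.4],0,0],[[0,0,0.4],0,0]]'
python3 - <<'E'
from h import *
st,C,p,d=shot("scene","s5");cv2.imwrite("pics/s5c.png",cv2.resize(p[90:240,290:490,::-1],None,fx=4,fy=4))
E
```

```text
clock: 11.72
tcp_pos: [474.9, -17.7, 171.1]
tool_rot: [0.0, 0.707, 0.707, 0.0]
force: [0.0, 1.2, 0.6]
opening: 0.3
finger_force: 0.0
clock: 12.72
tcp_pos: [474.6, -17.9, 110.6]
tool_rot: [-0.0, 0.707, 0.707, -0.0]
force: [0.4, 0.3, -0.1]
opening: 0.4
finger_force: 0.0
```

View pics/s5c.png

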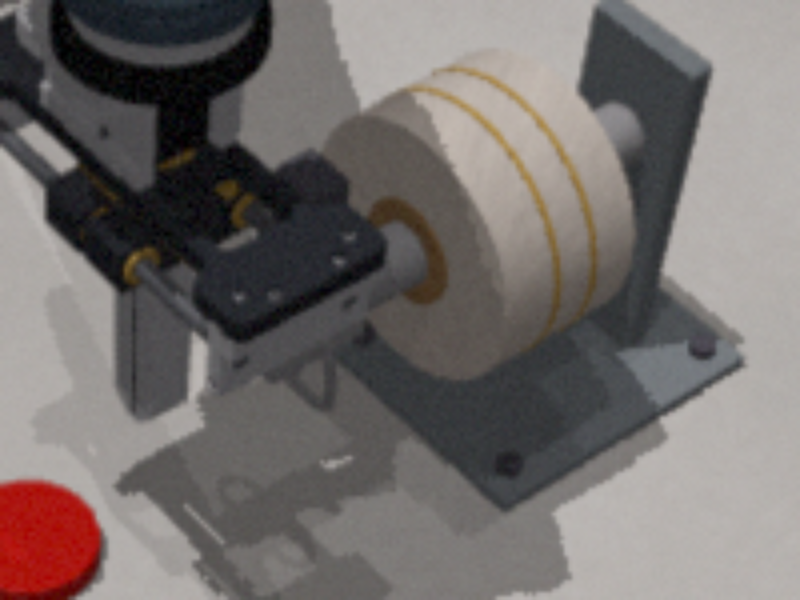

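The ring seems to hang below the spindle, partly hidden at (315,380). I'll back off and verify.

```bash

python3 -m creep '[[[0,0,-0.3],0,0],[[0,0,-0.6],0,0],[[0,0,-0.9],0,0],[[0,0,-0.9],0,0]]'
python3 -m creep '[[[-0.4,0,-0.1],0,0],[[-0.8,0,-0.2],0,0],[[-1,0,-0.2],0,0],[[-1,0,-0.2],0,0],[[-1,0,-0.2],0,0]]'
python3 - <<'E'
from h import *
st,C,p,d=shot("scene","s6");cv2.imwrite("pics/s6c.png",cv2.resize(p[90:240,290:490,::-1],None,fx=4,fy=4))
X=cloud(C,d)
m=(d>0)&(X[...,0]>425)&(X[...,0]<525)&(X[...,1]>-40)&(X[...,1]<90)&(X[...,2]>62)&(X[...,2]<103);P=X[m];print(len(P),P.min(0),P.max(0),np.median(P,0))
m=(d>0)&(abs(X[...,0]-475)<20)&(abs(X[...,1]-56)<20)&(X[...,2]>188);print(X[m][:,2].max())
E
```

```text
clock: 13.28
tcp_pos: [477.1, -18.5, 250.6]
tool_rot: [0.004, 0.707, 0.707, 0.002]
force: [0.3, 1.1, -0.2]
opening: 0.6
finger_force: 0.0
clock: 13.9
tcp_pos: [474.3, -167.0, 274.8]
tool_rot: [-0.001, 0.707, 0.707, -0.0]
force: [0.4, -0.1, 0.4]
opening: 0.8
finger_force: 0.0
55 [463.15965826  35.54279767  76.70814405] [503.73674224  61.57666616 102.9117762 ] [485.84648498  56.84710528  82.217574  ]
197.93414429325185
```

View pics/s6c.png

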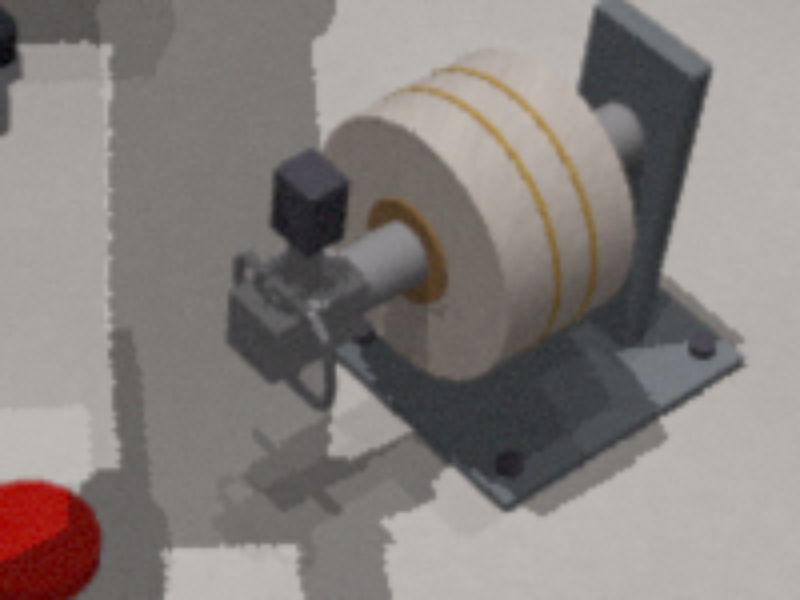

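The ring is shut: its bar measures at y≈57, z≈80, against the expected y≈56, z≈78 under the pin tip. The pin is still home and nothing touches the arm.

```bash
python3 -c "
from cell import ctrl
print(ctrl.sign_off())"
```

```text
the job is handed in; nothing more can be done
None
```

The linchpin is fully home in the spindle's hole with its ring snapped shut under the tip, the arm is clear, the plain pin, jars and lid were not touched, and the job was handed in at about 14 s.

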